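Unpack the putter heads for finishing

ROBOT

A 7-joint arm with a two-finger parallel gripper is mounted at the origin on the work surface. World frame = base frame: x ahead of the robot, y to its left, z up, the work surface at z = 0. Lengths are in m, angles in degrees, forces in N, time in s.
With the tool pointing down it reaches from about 0.4 to 0.925 m from the base axis. Payload 5.6 kg.
Tool frame: the origin (TCP) lies at the centre of the arm's flange, where the gripper is bolted on; the fingertips stand 173 mm ahead of it and the grasp point (between the pads) lies 155 mm ahead of it; z points along the fingers, y is the direction in which the jaws open and shut (so a half turn about z gives the same grasp; the last joint's range is limited). The gripper opens to 85 mm and grips with 20 to 120 N. Pads are 22 mm wide; open, the fingers measure 114 mm over their backs; the gripper's body (76 mm by 85 mm) begins 54 mm behind the grasp point. The pads swing forward as they close: fully open they stand 13 mm farther back than shut.
Start: joints at [-77.98, 26.786, -0.665, 91.828, 0.344, 61.387, -3.226], TCP at [0.163, 0.629, 0.405] pointing down, gripper open.
Joint ranges: [-144.91, 144.91], [-17.63, 115.5], [-89.93, 88.59], [15.96, 139.68], [-74.01, 254.01], [8.47, 105.57], [-167.45, 167.45]. Speed limits (degrees/s): [147.25, 147.25, 180, 180, 180, 180, 180].

INTERFACE

Orientations are given as [roll, pitch, yaw] about the fixed x, y, z axes, in that order (R = Rz(yaw) Ry(pitch) Rx(roll)).
In Python, from rig import bot, imaging, ticket, finder gives the robot as it stands.
- The arm moves only by the tool jog_arm, never from a script. Its argument "plan" is a list that holds one entry, the list of rows, each a list of 4 numbers: the shift along the tool's x, y, z in mm, then the turn about the tool's z in degrees. In form: [[[tx, ty, tz, turn], ...]]. A call has 1 to 12 rows; each row is the pose to reach, as a shift and turn from the pose commanded when the call began, along the tool's axes at that moment; what a row does not reach only later rows make up. A row lasts 1/10 s, in which the tool goes at most 50 mm and 8.59 degrees, less where a joint would pass 70% of its speed; a pose out of reach is approached as far as the arm can. A call with a gripper value outside its range is refused whole. "grip" is the opening in per cent of the stroke, from 0 (shut) to 100 (fully open), set as the call begins (left out, the last holds). The fingers move at their own pace and stop on an object; "squeeze" is the grip in N (left out, the last holds). Time passes only in rows, so rows that repeat a pose let the fingers close. It gives the time, the measured TCP pose, the force and the opening at its end, in the units of the state.
- bot.get_obs(): the state, without advancing time (a new reading comes with each control period).
- imaging.read_camera(name): name is "side" or "top"; returns the picture (400x640x3 uint8, red, green, blue); there is no depth.
- imaging.get_calibration(name): a dict with "intrinsics" (3x3 intrinsics, pixels), "extrinsics" (4x4, takes a point from world to camera coordinates). Camera axes: x right, y up, looking along -z (the intrinsics and any distortion apply to the point x, -y, -z); pixel columns grow to the right and rows downward; lengths in m; the calibration is good to about 2 mm. A picture is of the moment at which its call begins. get_calibration takes no time and is no camera call.
- ticket.close_job(): hands the job in, once; it reports no verdict.
Trained networks look in the newest picture that a camera, given by its name, has taken for a name from the list of things; names that differ only in an ending like _2 or _b are one class to them, and where a whole thing is asked for, a point or a joint stands for the part that bears it (a point fixed in the world has none). Each returns a list of dicts, best first, with "p" (0 to 1); they miss things now and then, are a little off and sometimes report something else, mostly with a low value. They report only what shows in the picture. A call takes as long as a camera call.
- finder.find_in(camera, query): "position" ([x, y, z] in m, in world coordinates, good to about 4 mm: the middle of the surface that is visible of it).
- finder.mark_of(camera, query): "position" ([x, y, z] in m, in world coordinates, good to about 4 mm: a listed point, or the origin of a listed thing).
The state is a dict: "clock": time; "q": joint angles; "joint_vel": joint speeds; "joint_torque": joint torques, N m; "tcp_pos": TCP position; "tool_rot": TCP orientation; "ft_force": force on the tool from outside, world axes, zero at the start; "ft_torque": the same for the moment, N m; "opening": finger opening in m.
Only numpy, scipy, OpenCV 4.12 (cv2) and the standard library are available. Lean on these libraries where they do the work, as an engineer would, in place of code of your own. Each camera call takes 0.05 s, during which the arm holds its last target. There are 200 camera calls.

TASK

Clear the two separator plates off the heads and stack them, one on the other in either order, in one neat pile centred and square on the green board, long sides along its long sides. Set each of the three blade putter heads down gently, flat inside its own tray: the brass head in the yellow tray, the black head in the blue tray, the bright steel head in the red tray. Leave the round copper mallet head where it lies.

Things in the scene. Friction and masses are not known exactly. Their poses are not given: they have to be found in the camera images.
- brass_head: blade putter head of golden brass, a bar 25 mm wide, 112 mm long, 25 mm high, with its flat underside down; origin at the centre of the underside, body x across the 25 mm width, y along the length, z up. Loose, 0.4 to 0.6 kg. Starts flat on the bench; a separator plate may lie on it, the head's two ends showing beyond the plate
- black_head: the same blade putter head in black-oxide steel (25 x 112 x 25 mm), with its flat underside down; origin at the centre of the underside, body x across the 25 mm width, y along the length, z up. Loose, 0.4 to 0.6 kg. Starts flat on the bench; a separator plate may lie on it, the head's two ends showing beyond the plate
- steel_head: the same blade putter head in bright bare steel, silver-grey (25 x 112 x 25 mm), with its flat underside down; origin at the centre of the underside, body x across the 25 mm width, y along the length, z up. Loose, 0.4 to 0.6 kg. Starts flat on the bench; a separator plate may lie on it, the head's two ends showing beyond the plate
- mallet_head: round copper-coloured mallet putter head, a disc 92 mm across and 25 mm high, with a white sight line; origin at the centre of the underside. Loose, about 0.6 kg. Not part of the job, but a separator plate may lie on it, and that plate is to be cleared like any other
- white_plate: white plastic rigid separator plate, 56 mm (its x) by 70 mm (its y) by 10 mm thick; origin at the centre of its underside. Loose, about 55 g. Starts lying flat on top of one of the four heads, centred to about 5 mm but turned by anything up to 50 degrees against it, its underside 25 mm above the bench
- violet_plate: violet plastic rigid separator plate, 56 mm (its x) by 70 mm (its y) by 10 mm thick; origin at the centre of its underside. Loose, about 55 g. Starts lying flat on top of one of the four heads, centred to about 5 mm but turned by anything up to 50 degrees against it, its underside 25 mm above the bench
- yellow_tray: yellow shallow open plastic tray fixed to the bench, 53 mm (its x) by 140 mm (its y) outside, 45 by 132 mm inside, floor 4 mm thick, rim top 12 mm above the bench; origin at the centre of the underside, on the bench
- blue_tray: blue shallow open plastic tray fixed to the bench, 53 mm (its x) by 140 mm (its y) outside, 45 by 132 mm inside, floor 4 mm thick, rim top 12 mm above the bench; origin at the centre of the underside, on the bench
- red_tray: red shallow open plastic tray fixed to the bench, 53 mm (its x) by 140 mm (its y) outside, 45 by 132 mm inside, floor 4 mm thick, rim top 12 mm above the bench; origin at the centre of the underside, on the bench
- green_board: flat green board without rim, fixed to the bench, 86 mm (its x) by 100 mm (its y) by 4 mm thick; origin at the centre of the underside, on the bench

How it is judged (in metres and radians):
At the end, for the whole second after the job is handed in: Each blade head flat on the floor of its tray (16 mm of its centre, under 8 mm up, tilt under 0.08 rad). Both plates piled flat on the green board, within 15 mm of its centre and of each other, long sides within 0.25 rad of its own. Mallet within 20 mm of its start. All released, at rest (horizontal distance between brass_head and yellow_tray below 0.016 m and z of brass_head in the frame of yellow_tray below 0.008 m and angle between each of brass_head, black_head, steel_head, white_plate, violet_plate's own z axis and vertical below 0.08 rad and linear speed of each of brass_head, black_head, steel_head, white_plate, violet_plate below 0.02 m/s and horizontal distance between black_head and blue_tray below 0.016 m and z of black_head in the frame of blue_tray below 0.008 m and horizontal distance between steel_head and red_tray below 0.016 m and z of steel_head in the frame of red_tray below 0.008 m and horizontal distance between each of white_plate, violet_plate and green_board below 0.015 m and angle between the y axis of each of white_plate, violet_plate and the y axis of green_board, either way round below 0.25 rad and z of each of white_plate, violet_plate in the frame of green_board below 0.018 m and horizontal distance between white_plate and violet_plate below 0.015 m and distance of mallet_head from where it was at the start of the episode below 0.02 m); the robot touches nothing.
It fails at once if the mallet head is pushed more than 20 mm or carried away (distance of mallet_head from where it was at the start of the episode above 0.02 m).
It fails at once if the brass head is dropped or pressed hard into its tray (over 120 N) (contact force between brass_head and yellow_tray above 120 N).
It fails at once if the black head is dropped or pressed hard into its tray (over 120 N) (contact force between black_head and blue_tray above 120 N).
It fails at once if the steel head is dropped or pressed hard into its tray (over 120 N) (contact force between steel_head and red_tray above 120 N).
It also fails if it takes over 141 s, if anything falls off the work surface, if the arm or the gripper's body presses on something with over 40 N, if the wrist force passes 120 N, or if a joint passes its speed limit or range.

## Working session

There is one attempt and no reset: what is moved stays moved. The work goes in short steps, Python scripts to look and compute and a tool call to move; the robot and the scene stay as the last step left them, time stands still between calls to the robot, and variables do not carry over. Pictures are saved under pics/ and viewed, about 12 in all and at most 16, crops included, and the job is handed in when it is done.

Besides the shell and the picture viewer there is one more tool, called after ">>>" as name(argument=value, ...), one argument or row to a line, values as JSON. jog_arm: Moves the arm, as the interface text tells. Its arguments: {"type":"object","properties":{"plan":{"type":"array"},"grip":{"type":"number"},"squeeze":{"type":"number"}},"required":["plan"]}

```bash
ls; mkdir -p pics
python3 - <<'E'
from rig import bot, imaging, ticket, finder
import cv2, numpy as np
o=bot.get_obs(); print(o['clock'],o['tcp_pos'],o['tool_rot'],o['opening'])
for c in ("top","side"):
    im=imaging.read_camera(c); cv2.imwrite(f"pics/{c}0.png",im[:,:,::-1])
    k=imaging.get_calibration(c); print(c,np.round(k["intrinsics"],1).tolist(),np.round(k["extrinsics"],3).tolist())
for n in "brass_head black_head steel_head mallet_head white_plate violet_plate yellow_tray blue_tray red_tray green_board".split():
    print(n,[(np.round(d["position"],3).tolist(),round(d["p"],2)) for d in finder.mark_of("top",n)][:2])
E
```

```text
pics
0.0 [0.16254652 0.62908986 0.40373015] [-1.79898318e+02  8.48665975e-03  1.65512064e+02] 0.08517772491233924
top [[494.1, 0.0, 324.7], [0.0, 494.1, 195.5], [0.0, 0.0, 1.0]] [[0.087, -0.996, 0.003, -0.032], [0.973, 0.085, 0.214, -0.524], [-0.213, -0.016, 0.977, -1.166], [0.0, 0.0, 0.0, 1.0]]
side [[411.2, 0.0, 314.0], [0.0, 411.2, 201.5], [0.0, 0.0, 1.0]] [[0.805, -0.593, 0.012, -0.433], [0.296, 0.42, 0.858, -0.213], [-0.514, -0.687, 0.514, -0.835], [0.0, 0.0, 0.0, 1.0]]
brass_head []
black_head [([0.606, -0.343, -0.001], 0.97), ([0.468, 0.337, 0.001], 0.21)]
steel_head [([0.467, -0.314, -0.002], 0.69)]
mallet_head [([0.447, -0.108, 0.003], 0.76), ([0.608, 0.33, -0.001], 0.61)]
white_plate [([0.608, -0.122, 0.026], 0.82)]
violet_plate [([0.45, -0.113, 0.026], 0.97), ([0.61, -0.121, 0.023], 0.26)]
yellow_tray [([0.447, 0.117, -0.001], 0.76)]
blue_tray [([0.469, 0.341, 0.002], 0.85)]
red_tray [([0.611, 0.097, -0.001], 0.68)]
green_board [([0.608, 0.331, -0.001], 0.86)]
```

View pics/top0.png

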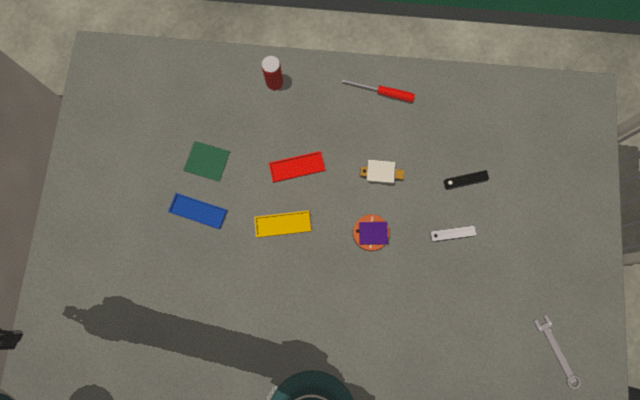

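View pics/side0.png

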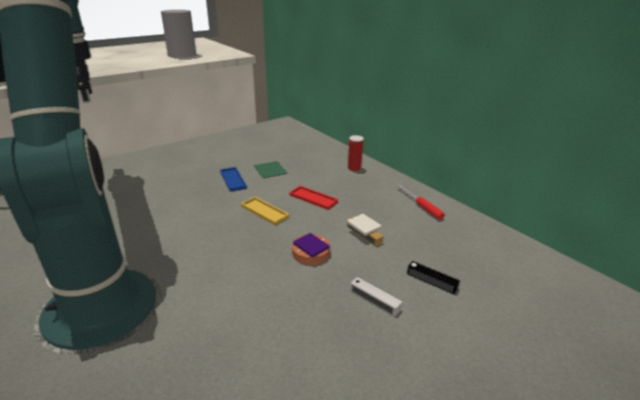

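The top view shows the white plate on the brass head at about (381,172) and the violet plate on the mallet at (373,233). The black head is at (466,180) and the steel head at (454,234). The yellow tray is at (283,224), red at (297,166), blue at (198,211), and the green board at (207,161). The finders' positions agree with this. Next I'll fit the poses with box silhouettes.

```bash
cat > fit.py <<'E'
import cv2, numpy as np
from scipy.optimize import minimize
from rig import bot, imaging, finder
S=8
def proj(P,k):
    E,K=np.array(k["extrinsics"]),np.array(k["intrinsics"])
    c=P@E[:3,:3].T+E[:3,3]; u=np.c_[c[:,0],-c[:,1],-c[:,2]]@K.T
    return u[:,:2]/u[:,2:]
# name: (sx,sy,h,z0, hsv lo, hsv hi)
D=dict(white_plate=(56,70,10,25,(0,0,150),(179,70,255)),violet_plate=(56,70,10,25,(120,80,30),(150,255,255)),
 black_head=(25,112,25,0,(0,0,0),(179,255,55)),steel_head=(25,112,25,0,(0,0,125),(179,70,255)),
 brass_head=(25,112,25,0,(12,110,50),(28,255,255)),
 yellow_tray=(53,140,12,0,(20,150,60),(32,255,255)),blue_tray=(53,140,12,0,(100,120,40),(120,255,255)),
 red_tray=(53,140,12,0,(170,150,60),(6,255,255)),green_board=(86,100,4,0,(55,60,30),(90,255,255)))
def mask(im,n,p,k,z,R=45):
    hsv=cv2.cvtColor(im,cv2.COLOR_RGB2HSV); lo,hi=D[n][4:6]
    if lo[0]>hi[0]: m=cv2.inRange(hsv,lo,(179,)+hi[1:])|cv2.inRange(hsv,(0,)+lo[1:],hi)
    else: m=cv2.inRange(hsv,lo,hi)
    c=proj(np.array([[p[0],p[1],z]]),k)[0]
    d=np.zeros_like(m); cv2.circle(d,tuple(int(v) for v in c),R,255,-1); m&=d
    nn,l,st,_=cv2.connectedComponentsWithStats(m)
    if nn>1: m=(l==1+st[1:,4].argmax()).astype(np.uint8)*255
    return cv2.morphologyEx(m,cv2.MORPH_CLOSE,np.ones((5,5)))
def fit(im,k,n,p,z0=None):
    sx,sy,h,zz=np.array(D[n][:4])/1e3; z0=zz if z0 is None else z0
    m=mask(im,n,p,k,z0+h); ys,xs=np.nonzero(m)
    x0,y0,x1,y1=xs.min()-12,ys.min()-12,xs.max()+13,ys.max()+13
    t=cv2.GaussianBlur(m[y0:y1,x0:x1].astype(float)/255,(0,0),.8)
    B=np.array([[a*sx/2,b*sy/2,z0+c*h] for a in(-1,1) for b in(-1,1) for c in(0,1)])
    def r(v):
        c,s=np.cos(v[2]),np.sin(v[2]); P=B.copy(); P[:,0]=c*B[:,0]-s*B[:,1]+v[0]; P[:,1]=s*B[:,0]+c*B[:,1]+v[1]
        q=(proj(P,k)-[x0,y0]+.5)*S-.5
        g=np.zeros(((y1-y0)*S,(x1-x0)*S),np.uint8); cv2.fillConvexPoly(g,cv2.convexHull(np.round(q*16).astype(np.int32)),255,shift=4)
        return cv2.GaussianBlur(cv2.resize(g,None,fx=1/S,fy=1/S,interpolation=cv2.INTER_AREA)/255.,(0,0),.8)
    f=lambda v:((r(v)-t)**2).sum()
    best=None
    for a in np.radians(range(-90,90,15)):
        s=minimize(f,[p[0],p[1],a],method="Nelder-Mead",options=dict(initial_simplex=[[p[0],p[1],a],[p[0]+.006,p[1],a],[p[0],p[1]+.006,a],[p[0],p[1],a+.2]],xatol=1e-4,fatol=1e-3))
        if best is None or s.fun<best.fun: best=s
    a=(np.degrees(best.x[2])+90)%180-90
    return best.x[0],best.x[1],a,best.fun,t.sum(),r(best.x).sum()
E
cat > go1.py <<'E'
from fit import *
P=dict(black_head=(.606,-.343),steel_head=(.467,-.314),white_plate=(.608,-.122),violet_plate=(.45,-.113),yellow_tray=(.447,.117),blue_tray=(.469,.341),red_tray=(.611,.097),green_board=(.608,.331))
for c in ("top","side"):
    im=cv2.imread(f"pics/{c}0.png")[:,:,::-1].copy(); k=imaging.get_calibration(c)
    for n,p in P.items():
        try: print(c,n,np.round(fit(im,k,n,p),4).tolist())
        except Exception as e: print(c,n,repr(e)[:80])
E
python3 go1.py
python3 -c "
import cv2
i=cv2.imread('pics/top0.png')[140:260,340:500];cv2.imwrite('pics/c1.png',cv2.resize(i,None,fx=5,fy=5,interpolation=2))"
```

```text
top black_head [0.6084, -0.3448, 18.1887, 27.6652, 423.0, 514.7922]
top steel_head [0.4683, -0.3185, 12.605, 11.2645, 512.0, 515.1961]
top white_plate [0.6081, -0.1223, 0.3474, 9.5646, 581.0, 620.9961]
top violet_plate [0.4471, -0.1133, 5.8976, 16.392, 596.0, 658.7412]
top yellow_tray [0.4538, 0.1159, 11.4609, 4.5474, 1165.0, 1189.3176]
top blue_tray [0.4682, 0.3368, -13.2833, 12.5071, 1102.0, 1173.5137]
top red_tray [0.6079, 0.0954, 18.3244, 6.7322, 1084.0, 1128.8784]
top green_board [0.6032, 0.3328, -11.8837, 14.8787, 1159.0, 1233.4902]
side black_head [0.6088, -0.3432, 17.1065, 70.5527, 714.0, 875.9216]
side steel_head [0.497, -0.3257, 19.1778, 4205.8958, 5435.0, 962.3882]
side white_plate [0.6114, -0.1142, 0.7546, 15.5872, 389.0, 449.5961]
side violet_plate [0.4475, -0.1089, 5.7505, 42.4413, 443.0, 551.0824]
side yellow_tray [0.4537, 0.1196, 11.1432, 43.5193, 564.0, 685.3647]
side blue_tray [0.4681, 0.3412, -14.547, 20.1958, 364.0, 430.3647]
side red_tray [0.608, 0.0994, 17.8906, 20.0128, 529.0, 608.4431]
side green_board [0.6034, 0.338, -12.1666, 21.7849, 313.0, 383.3137]
```

View pics/c1.png

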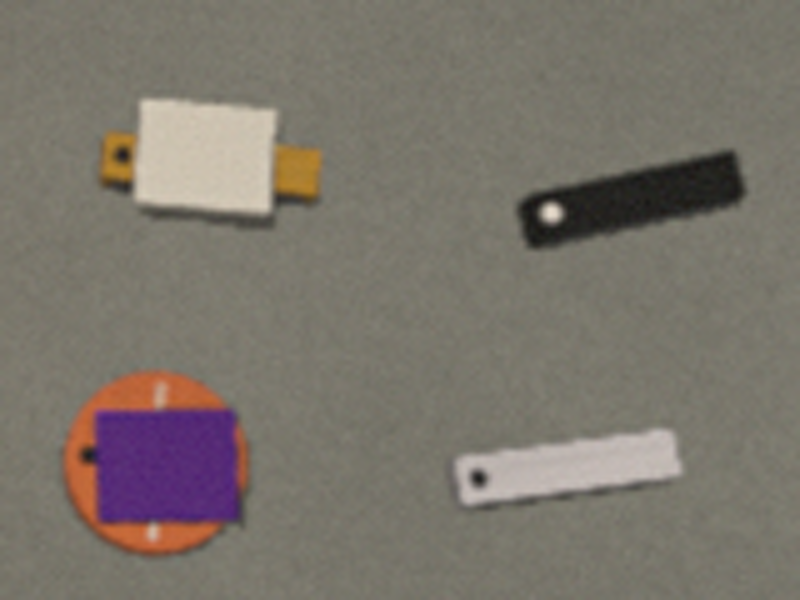

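The plate and tray fits from the two cameras agree to about 4 mm, so I'll average them. The plates' 56 mm sides are graspable roughly along x, clear of the brass ends. I'll start with the white plate.

```bash
cat > rows.py <<'E'
import sys,json,numpy as np
from scipy.spatial.transform import Rotation as Q
# args: JSON list of targets [x,y,z,yaw] (mm,deg); each printed relative to the current pose
from rig import bot
o=bot.get_obs(); p=np.array(o['tcp_pos'])*1e3; R=Q.from_euler('xyz',o['tool_rot'],degrees=True)
print('t',round(o['clock'],2),'tcp',p.round(1),'rot',np.round(o['tool_rot'],2),'open',round(o['opening']*1e3,1),'F',np.round(o['ft_force'],1))
for x,y,z,w in json.loads(sys.argv[1]):
    t=(o['tool_rot'][2]-w+180)%360-180
    print([x,y,z,w],'->',R.inv().apply(np.array([x,y,z])-p).round(1).tolist(),round(t,1),'dist',round(np.linalg.norm(np.array([x,y,z])-p)))
E
python3 rows.py '[[609,-118,300,90.5]]'
```

```text
t 0.6 tcp [162.6 629.3 404.7] rot [-180.      0.    165.51] open 85.8 F [-0.7 -0.6 -0.3]
[609, -118, 300, 90.5] -> [-619.1, -611.9, 104.7] 75.0 dist 877
```

>>> jog_arm(
  plan=[
    [[-619, -612, 105, 75], [-619, -612, 105, 75], [-619, -612, 105, 75], [-619, -612, 105, 75], [-619, -612, 105, 75], [-619, -612, 105, 75], [-619, -612, 105, 75], [-619, -612, 105, 75], [-619, -612, 105, 75], [-619, -612, 105, 75], [-619, -612, 105, 75], [-619, -612, 105, 75]],
  ],
  grip=100,
  squeeze=40,
)

```text
clock: 1.8
tcp_pos: [0.4687, 0.1162, 0.3331]
tool_rot: [179.9, -0.0, 90.5]
ft_force: [0.6, 1.2, 0.3]
opening: 0.0855
```

```bash
python3 rows.py '[[609,-118,300,90.5],[609,-118,230,90.5],[609,-118,198,90.5]]'
```

```text
t 1.8 tcp [468.7 116.2 333.1] rot [ 1.7994e+02 -5.0000e-02  9.0540e+01] open 85.5 F [0.6 1.2 0.3]
[609, -118, 300, 90.5] -> [-235.6, 138.0, 33.0] 0.0 dist 275
[609, -118, 230, 90.5] -> [-235.6, 138.0, 103.0] 0.0 dist 292
[609, -118, 198, 90.5] -> [-235.6, 137.9, 135.0] 0.0 dist 305
```

>>> jog_arm(
  plan=[
    [[-235, 138, 33, 0], [-235, 138, 33, 0], [-235, 138, 33, 0], [-235, 138, 33, 0], [-235, 138, 33, 0], [-235, 138, 33, 0], [-235, 138, 68, 0], [-235, 138, 93, 0], [-235, 138, 93, 0], [-235, 138, 93, 0]],
  ],
)

```text
clock: 2.8
tcp_pos: [0.6082, -0.1159, 0.2401]
tool_rot: [-180.0, 0.0, 90.5]
ft_force: [0.2, -0.2, 0.4]
opening: 0.0854
```

```bash
cat > look.py <<'E'
import sys; from fit import *
def crop(c,name,box,f=4):
    im=imaging.read_camera(c); cv2.imwrite(f"pics/{name}_{c}.png",im[:,:,::-1])
    x0,y0,x1,y1=box; return cv2.resize(im[y0:y1,x0:x1,::-1],(400*0+int((x1-x0)*f),int((y1-y0)*f)),interpolation=cv2.INTER_CUBIC)
E
python3 rows.py '[[609,-118,198,90.5]]'
python3 - <<'E'
from look import *
a=crop("top","t1",(310,110,450,220),3); b=crop("side","t1",(290,140,450,280),3)
h=max(a.shape[0],b.shape[0]); pad=lambda i:cv2.copyMakeBorder(i,0,h-i.shape[0],0,0,0)
cv2.imwrite("pics/v3.png",cv2.resize(np.hstack([pad(a),pad(b)]),None,fx=.88,fy=.88))
E
```

```text
t 2.8 tcp [ 608.2 -115.9  240.1] rot [-1.7998e+02  1.0000e-02  9.0520e+01] open 85.4 F [ 0.2 -0.2  0.4]
[609, -118, 198, 90.5] -> [-2.1, 0.8, 42.1] 0.0 dist 42
```

View pics/v3.png

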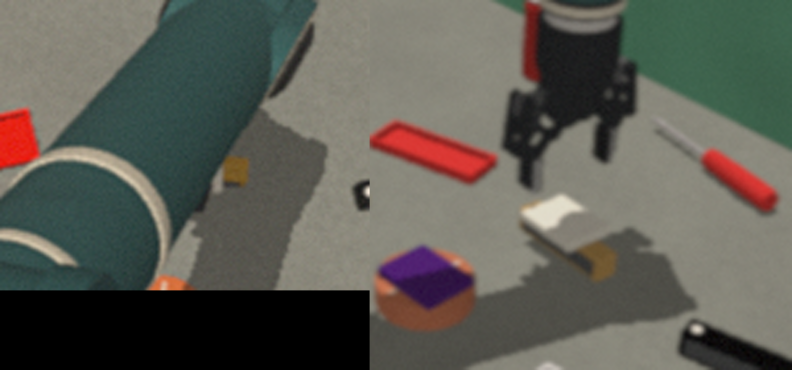

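The picture shows the gripper above the white plate, the jaws straddling it along x; the fingertips appear at side pixels of about (352,211) and (379,201). I'll check the calibration against those tips.

Run:
```python
from fit import *
k=imaging.get_calibration("side")
for y in(-.126,-.116,-.106): print(y,proj(np.array([[.608-.05,y,.08],[.608+.05,y,.08]]),k).round(1).tolist())
print(proj(np.array([[.608-.05,-.116,.070],[.608+.05,-.116,.07]]),k).round(1).tolist())
```

```text
-0.126 [[352.0, 214.6], [381.8, 202.3]]
-0.116 [[349.3, 212.8], [379.1, 200.6]]
-0.106 [[346.7, 211.0], [376.3, 199.0]]
[[349.1, 216.2], [378.7, 204.0]]
```

>>> jog_arm(
  plan=[
    [[-2, 0, 25, 0], [-2, 0, 34, 0], [-2, 0, 42, 0], [-2, 0, 42, 0], [-2, 0, 42, 0]],
  ],
)

```text
clock: 3.4
tcp_pos: [0.6084, -0.1179, 0.1984]
tool_rot: [180.0, 0.0, 90.5]
ft_force: [1.6, 0.1, 0.6]
opening: 0.0851
```

>>> jog_arm(
  plan=[
    [[0, 0, 0, 0], [0, 0, 0, 0], [0, 0, 0, 0], [0, 0, 0, 0], [0, 0, 0, 0], [0, 0, 0, 0], [0, 0, 0, 0], [0, 0, 0, 0]],
  ],
  grip=50,
  squeeze=30,
)

```text
clock: 4.2
tcp_pos: [0.6084, -0.118, 0.1987]
tool_rot: [179.9, -0.0, 90.5]
ft_force: [-0.9, 1.4, 6.2]
opening: 0.0549
```

```bash
python3 rows.py '[[609,-118,198,90.5],[609,-118,300,90.5],[603,335,300,78],[603,335,178,78]]'
```

```text
t 4.2 tcp [ 608.4 -118.   198.7] rot [179.93  -0.    90.51] open 54.9 F [-0.9  1.4  6.2]
[609, -118, 198, 90.5] -> [-0.0, 0.6, 0.7] 0.0 dist 1
[609, -118, 300, 90.5] -> [-0.0, 0.7, -101.3] 0.0 dist 101
[603, 335, 300, 78] -> [453.0, -1.2, -101.3] 12.5 dist 464
[603, 335, 178, 78] -> [453.0, -1.4, 20.7] 12.5 dist 453
```

>>> jog_arm(
  plan=[
    [[0, 0, -10, 0], [0, 0, -40, 0], [0, 0, -80, 0], [0, 0, -100, 0]],
  ],
  grip=40,
  squeeze=40,
)

```text
clock: 4.6
tcp_pos: [0.6087, -0.1184, 0.3011]
tool_rot: [179.8, 0.0, 90.5]
ft_force: [-0.2, -1.0, -0.5]
opening: 0.0544
```

```bash
python3 rows.py '[[603,335,240,78]]'
python3 - <<'E'
from look import *
b=crop("side","t2",(290,100,450,280),4); cv2.imwrite("pics/v4.png",b[:600])
E
```

```text
t 4.6 tcp [ 608.7 -118.4  301.1] rot [1.7979e+02 4.0000e-02 9.0490e+01] open 54.4 F [-0.2 -1.  -0.5]
[603, 335, 240, 78] -> [453.4, -2.0, 60.8] 12.5 dist 457
```

View pics/v4.png

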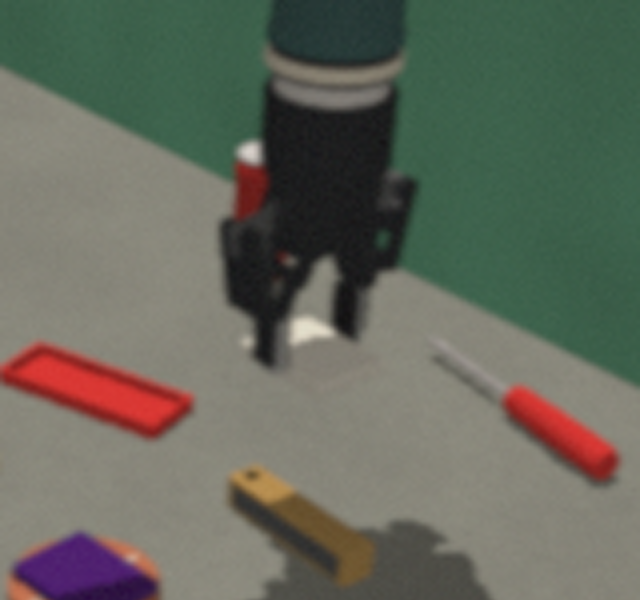

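The white plate is held level between the fingers at crop (310,340), and the brass head below is uncovered. Next I'll carry the plate to the board.

>>> jog_arm(
  plan=[
    [[453, -2, 0, 12.5], [453, -2, 0, 12.5], [453, -2, 0, 12.5], [453, -2, 0, 12.5], [453, -2, 0, 12.5], [453, -2, 0, 12.5], [453, -2, 0, 12.5], [453, -2, 0, 12.5], [453, -2, 20, 12.5], [453, -2, 60, 12.5], [453, -2, 60, 12.5], [453, -2, 60, 12.5]],
  ],
)

```text
clock: 5.85
tcp_pos: [0.6019, 0.3339, 0.2371]
tool_rot: [-179.9, 0.2, 78.0]
ft_force: [0.4, 0.4, 0.7]
opening: 0.0546
```

```bash
python3 rows.py '[[603,335,178.5,78]]'
```

```text
t 5.85 tcp [601.9 333.9 237.1] rot [-1.7994e+02  1.7000e-01  7.7960e+01] open 54.6 F [0.4 0.4 0.7]
[603, 335, 178.5, 78] -> [1.4, 0.9, 58.6] -0.0 dist 59
```

>>> jog_arm(
  plan=[
    [[1, 1, 30, 0], [1, 1, 45, 0], [1, 1, 52, 0], [1, 1, 54, 0], [1, 1, 54, 0], [1, 1, 54, 0]],
  ],
)

```text
clock: 6.45
tcp_pos: [0.6037, 0.3359, 0.185]
tool_rot: [179.9, -0.1, 78.0]
ft_force: [-0.1, -0.1, -0.8]
opening: 0.0544
```

```bash
python3 rows.py '[[603,335,178.5,78]]'
```

```text
t 6.45 tcp [603.7 335.9 185. ] rot [ 1.7992e+02 -7.0000e-02  7.8000e+01] open 54.4 F [-0.1 -0.1 -0.8]
[603, 335, 178.5, 78] -> [-1.0, -0.5, 6.5] -0.0 dist 7
```

Next I'll lower the last few millimetres, release and retreat.

>>> jog_arm(
  plan=[
    [[-1, 0, 2, 0], [-1, 0, 4, 0], [-1, 0, 6, 0], [-1, 0, 6, 0], [-1, 0, 6, 0]],
  ],
)

```text
clock: 6.95
tcp_pos: [0.603, 0.3349, 0.178]
tool_rot: [180.0, -0.0, 78.0]
ft_force: [-0.2, 0.1, 1.5]
opening: 0.0545
```

>>> jog_arm(
  plan=[
    [[0, 0, 0, 0], [0, 0, 0, 0], [0, 0, 0, 0], [0, 0, 0, 0], [0, 0, 0, 0], [0, 0, -10, 0], [0, 0, -40, 0], [0, 0, -80, 0], [0, 0, -100, 0], [0, 0, -100, 0]],
  ],
  grip=100,
)

```text
clock: 7.95
tcp_pos: [0.6044, 0.3352, 0.2828]
tool_rot: [179.7, -0.3, 78.0]
ft_force: [-0.1, -0.7, -0.1]
opening: 0.0855
```

```bash
python3 rows.py '[[447,-111,280,95.8],[447,-111,240,95.8]]'
```

```text
t 7.95 tcp [604.4 335.2 282.8] rot [179.69  -0.31  78.  ] open 85.5 F [-0.1 -0.7 -0.1]
[447, -111, 280, 95.8] -> [-469.2, -61.2, -0.1] -17.8 dist 473
[447, -111, 240, 95.8] -> [-469.4, -61.4, 39.9] -17.8 dist 475
```

>>> jog_arm(
  plan=[
    [[-469, -60, 0, -18], [-469, -60, 0, -18], [-469, -60, 0, -18], [-469, -60, 0, -18], [-469, -60, 0, -18], [-469, -60, 0, -18], [-469, -60, 0, -18], [-469, -60, 0, -18], [-469, -60, 0, -18], [-469, -60, 40, -18], [-469, -60, 40, -18], [-469, -60, 40, -18]],
  ],
)

```text
clock: 9.15
tcp_pos: [0.4465, -0.1116, 0.2373]
tool_rot: [-179.9, -0.0, 95.9]
ft_force: [0.8, 0.2, 0.7]
opening: 0.0854
```

>>> jog_arm(
  plan=[
    [[0, 0, 0, 0], [0, 0, 0, 0], [0, 0, 0, 0]],
  ],
)

```text
clock: 9.45
tcp_pos: [0.4476, -0.1103, 0.2385]
tool_rot: [179.9, -0.0, 96.2]
ft_force: [-0.6, 0.1, 0.2]
opening: 0.0855
```

```bash
python3 rows.py '[[447,-111,199,95.8]]'
python3 - <<'E'
from look import *
a=crop("top","t3",(160,110,300,220),3); b=crop("side","t3",(210,130,370,290),3)
h=max(a.shape[0],b.shape[0]); pad=lambda i:cv2.copyMakeBorder(i,0,h-i.shape[0],0,0,0)
cv2.imwrite("pics/v5.png",cv2.resize(np.hstack([pad(a),pad(b)]),None,fx=.88,fy=.88))
im=cv2.imread("pics/t3_top.png")[:,:,::-1].copy(); k=imaging.get_calibration("top")
print(fit(im,k,"white_plate",(.603,.335),.004)); 
im=cv2.imread("pics/t3_side.png")[:,:,::-1].copy(); k=imaging.get_calibration("side")
print(fit(im,k,"white_plate",(.603,.335),.004));
E
```

```text
t 9.45 tcp [ 447.6 -110.3  238.5] rot [ 1.799e+02 -1.000e-02  9.615e+01] open 85.5 F [-0.6  0.1  0.2]
[447, -111, 199, 95.8] -> [-0.6, -0.7, 39.5] 0.4 dist 40
(np.float64(0.6030123460075387), np.float64(0.3313693695077795), np.float64(-11.589291859875416), np.float64(8.411181026578182), np.float64(558.0000000000002), np.float64(603.4823529411767))
(np.float64(0.6061803314490262), np.float64(0.3430176764208096), np.float64(-13.829942969985623), np.float64(2.531953831660124), np.float64(199.00000000000009), np.float64(216.28235294117653))
```

View pics/v5.png

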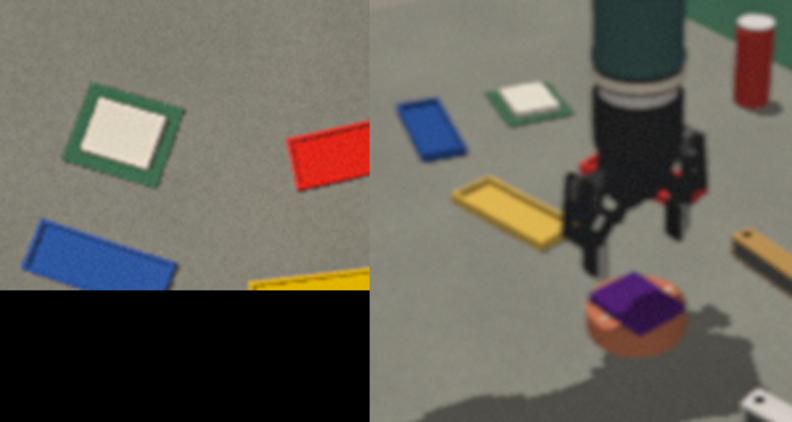

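The white plate sits square and centred on the green board (top fit within 2 mm of the board centre). The gripper straddles the violet plate at crop (635,300).

>>> jog_arm(
  plan=[
    [[0, 0, 20, 0], [0, 0, 32, 0], [0, 0, 40, 0], [0, 0, 40, 0], [0, 0, 40, 0]],
  ],
)

```text
clock: 10.05
tcp_pos: [0.4469, -0.1116, 0.1978]
tool_rot: [-180.0, 0.0, 96.0]
ft_force: [0.4, -0.2, 0.0]
opening: 0.0854
```

>>> jog_arm(
  plan=[
    [[0, 0, 0, 0], [0, 0, 0, 0], [0, 0, 0, 0], [0, 0, 0, 0], [0, 0, 0, 0], [0, 0, 0, 0], [0, 0, 0, 0], [0, 0, 0, 0]],
  ],
  grip=50,
  squeeze=30,
)

```text
clock: 10.85
tcp_pos: [0.4471, -0.1115, 0.1985]
tool_rot: [179.9, -0.0, 96.0]
ft_force: [-0.7, -0.3, 5.8]
opening: 0.0548
```

>>> jog_arm(
  plan=[
    [[0, 0, -10, 0], [0, 0, -40, 0], [0, 0, -80, 0], [0, 0, -100, 0], [0, 0, -100, 0]],
  ],
  grip=40,
  squeeze=40,
)

```text
clock: 11.35
tcp_pos: [0.4478, -0.1117, 0.3009]
tool_rot: [179.6, 0.0, 96.0]
ft_force: [0.3, -0.1, -1.0]
opening: 0.0545
```

```bash
python3 rows.py '[[603,334,300,78],[603,334,240,78]]'
python3 - <<'E'
from look import *
b=crop("side","t4",(230,100,390,280),3.3); cv2.imwrite("pics/v6.png",b)
E
```

```text
t 11.35 tcp [ 447.8 -111.7  300.9] rot [1.7963e+02 3.0000e-02 9.6020e+01] open 54.5 F [ 0.3 -0.1 -1. ]
[603, 334, 300, 78] -> [427.0, 201.0, 1.9] 18.0 dist 472
[603, 334, 240, 78] -> [427.0, 200.7, 61.9] 18.0 dist 476
```

View pics/v6.png

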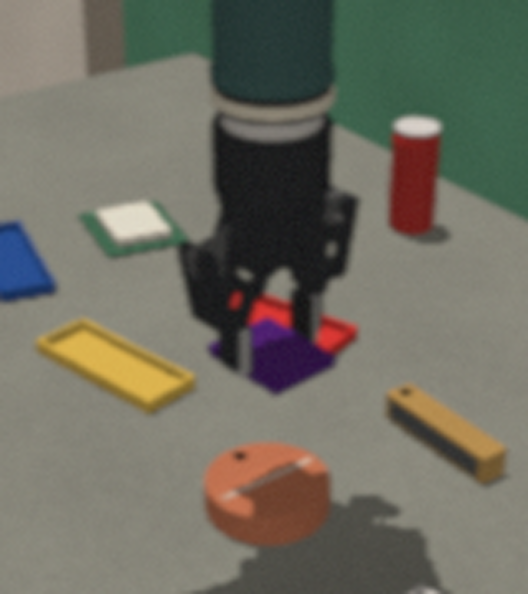

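The violet plate is held at crop (275,350), and the mallet below it is undisturbed. Next I'll carry the plate to the pile.

>>> jog_arm(
  plan=[
    [[427, 201, 0, 18], [427, 201, 0, 18], [427, 201, 0, 18], [427, 201, 0, 18], [427, 201, 0, 18], [427, 201, 0, 18], [427, 201, 0, 18], [427, 201, 0, 18], [427, 201, 20, 18], [427, 201, 60, 18], [427, 201, 60, 18], [427, 201, 60, 18]],
  ],
)

```text
clock: 12.6
tcp_pos: [0.6008, 0.3343, 0.2339]
tool_rot: [-179.7, 0.3, 78.1]
ft_force: [-0.2, -1.0, -1.0]
opening: 0.0544
```

>>> jog_arm(
  plan=[
    [[0, 0, 25, 0], [0, 0, 40, 0], [0, 0, 44, 0], [0, 0, 44, 0], [0, 0, 44, 0]],
  ],
)

```text
clock: 13.1
tcp_pos: [0.6026, 0.334, 0.1951]
tool_rot: [179.9, -0.1, 78.0]
ft_force: [0.8, 0.3, -0.3]
opening: 0.0544
```

```bash
python3 rows.py '[[603,334.5,188,78]]'
```

```text
t 13.1 tcp [602.6 334.  195.1] rot [ 1.7993e+02 -7.0000e-02  7.7970e+01] open 54.4 F [ 0.8  0.3 -0.3]
[603, 334.5, 188, 78] -> [0.6, 0.2, 7.1] -0.0 dist 7
```

>>> jog_arm(
  plan=[
    [[0, 0, 3, 0], [0, 0, 5, 0], [0, 0, 6, 0], [0, 0, 6, 0], [0, 0, 6, 0]],
  ],
)

```text
clock: 13.6
tcp_pos: [0.6021, 0.3343, 0.1879]
tool_rot: [180.0, 0.0, 78.0]
ft_force: [0.8, -0.4, -0.7]
opening: 0.0544
```

>>> jog_arm(
  plan=[
    [[0, 0, 0, 0], [0, 0, 0, 0], [0, 0, 0, 0], [0, 0, 0, 0], [0, 0, 0, 0], [0, 0, -10, 0], [0, 0, -40, 0], [0, 0, -80, 0], [0, 0, -100, 0], [0, 0, -100, 0], [0, 0, -100, 0]],
  ],
  grip=100,
)

```text
clock: 14.7
tcp_pos: [0.602, 0.3343, 0.2886]
tool_rot: [180.0, -0.1, 78.0]
ft_force: [-0.2, 0.0, -0.4]
opening: 0.0853
```

```bash
cat > heads.py <<'E'
from look import *
for c in("top","side"):
    crop(c,"t5",(0,0,10,10)); im=cv2.imread(f"pics/t5_{c}.png")[:,:,::-1].copy(); k=imaging.get_calibration(c)
    for n,p,z in(("brass_head",(.608,-.12),0),("steel_head",(.468,-.317),0),("black_head",(.6085,-.344),0),("violet_plate",(.603,.335),.014)):
        try: print(c,n,np.round(fit(im,k,n,p,z),4).tolist())
        except Exception as e: print(c,n,repr(e)[:60])
E
python3 heads.py
python3 -c "
from look import *
cv2.imwrite('pics/v7.png',cv2.resize(cv2.imread('pics/t5_side.png')[140:330,200:480],None,fx=2.8,fy=2.8,interpolation=2))"; python3 rows.py '[[608,-118,250,90]]'
```

```text
top brass_head [0.608, -0.1264, 0.4734, 29.6004, 439.0, 529.1804]
top steel_head [0.4588, -0.365, -50.394, 5550.9552, 6328.0, 595.9647]
top black_head [0.6089, -0.3454, 18.8918, 63.093, 369.0, 513.3098]
top violet_plate [0.6023, 0.3327, -11.7592, 17.1375, 549.0, 613.0392]
side brass_head [0.6123, -0.121, -7.3699, 147.0753, 313.0, 523.7804]
side steel_head [0.4981, -0.3298, 18.635, 4458.7025, 5677.0, 968.5059]
side black_head [0.6088, -0.3433, 17.77, 73.3864, 710.0, 876.451]
side violet_plate [0.6019, 0.3387, -19.0595, 18.0621, 163.0, 214.3529]
t 14.8 tcp [601.5 334.2 286.8] rot [-1.7991e+02  7.0000e-02  7.8020e+01] open 85.6 F [0.1 0.1 0.8]
[608, -118, 250, 90] -> [-440.9, 100.3, 37.2] -12.0 dist 454
```

View pics/v7.png

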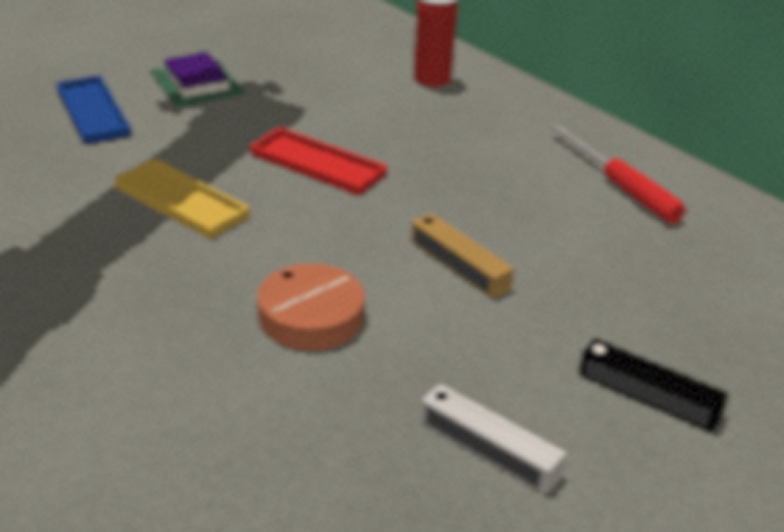

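The violet plate is stacked on the white one on the board, and the brass, steel and black heads are all free. I'll refit the heads by their top faces.

```bash
cat > heads2.py <<'E'
import fit as F; from fit import *
m0=F.mask
def hm(im,n,p,k,z,R=32):
    m=cv2.morphologyEx(m0(im,n,p,k,z,R),cv2.MORPH_OPEN,np.ones((3,3))); c=max(cv2.findContours(m,0,2)[0],key=cv2.contourArea); o=np.zeros_like(m); cv2.fillPoly(o,[cv2.convexHull(c)],255); return o
F.mask=hm
D["brass_head"]=(25,112,1,24,(10,100,70),(30,255,255)); D["steel_head"]=(25,112,1,24,(0,0,150),(179,60,255)); D["black_head"]=(25,112,25,0,(0,0,0),(179,255,60))
for c in("top","side"):
    im=cv2.imread(f"pics/t5_{c}.png")[:,:,::-1].copy(); k=imaging.get_calibration(c)
    for n,p in(("brass_head",(.608,-.12)),("steel_head",(.468,-.317)),("black_head",(.6085,-.344))):
        try: print(c,n,np.round(fit(im,k,n,p),4).tolist())
        except Exception as e: print(c,n,repr(e)[:60])
E
python3 heads2.py
python3 - <<'E'
from rig import finder,imaging
import numpy as np
for c in("top","side"):
  imaging.read_camera(c)
  for n in("brass_head","steel_head","black_head"): print(c,n,[(np.round(d["position"],3).tolist(),round(d["p"],2)) for d in finder.mark_of(c,n)][:2])
E
```

```text
top brass_head [0.6044, -0.1257, 1.082, 13.0336, 474.0, 422.3608]
top steel_head [0.4656, -0.3145, 12.4122, 15.096, 516.0, 454.3294]
top black_head [0.6083, -0.3452, 18.035, 17.7136, 450.0, 515.0863]
side brass_head [0.5983, -0.1357, -4.9973, 79.4937, 421.0, 272.1451]
side steel_head [0.4645, -0.3114, 12.9766, 11.2034, 543.0, 492.8471]
side black_head [0.6086, -0.3439, 17.7521, 41.2165, 768.0, 877.851]
top brass_head [([0.609, -0.127, 0.002], 0.9)]
top steel_head [([0.467, -0.311, 0.001], 0.94), ([0.468, 0.34, 0.0], 0.42)]
top black_head [([0.605, -0.342, -0.001], 0.58)]
side brass_head [([0.607, -0.125, 0.0], 0.86)]
side steel_head [([0.465, -0.315, 0.002], 0.58), ([0.612, -0.35, 0.001], 0.51)]
side black_head [([0.603, 0.33, 0.004], 0.67), ([0.61, -0.35, -0.002], 0.58)]
```

>>> jog_arm(
  plan=[
    [[-448, 101, 0, -12.5], [-448, 101, 0, -12.5], [-448, 101, 0, -12.5], [-448, 101, 0, -12.5], [-448, 101, 0, -12.5], [-448, 101, 0, -12.5], [-448, 101, 0, -12.5], [-448, 101, 0, -12.5], [-448, 101, 20, -12.5], [-448, 101, 50, -12.5], [-448, 101, 50, -12.5], [-448, 101, 50, -12.5]],
  ],
)

```text
clock: 16.4
tcp_pos: [0.6077, -0.1245, 0.2374]
tool_rot: [-179.9, -0.0, 90.5]
ft_force: [0.7, 0.7, 0.5]
opening: 0.0854
```

>>> jog_arm(
  plan=[
    [[0, 0, 30, 0], [0, 0, 40, 0], [0, 0, 40, 0], [0, 0, 40, 0]],
  ],
)

```text
clock: 16.8
tcp_pos: [0.6084, -0.1241, 0.1989]
tool_rot: [179.9, -0.0, 90.6]
ft_force: [0.7, 0.2, 0.2]
opening: 0.0851
```

```bash
python3 rows.py '[[607,-125,184.5,90.7]]'
```

```text
t 16.8 tcp [ 608.4 -124.1  198.9] rot [179.93  -0.    90.59] open 85.1 F [0.7 0.2 0.2]
[607, -125, 184.5, 90.7] -> [-0.8, -1.4, 14.4] -0.1 dist 15
```

>>> jog_arm(
  plan=[
    [[-1, -1, 8, 0], [-1, -1, 14, 0], [-1, -1, 14, 0], [-1, -1, 14, 0]],
  ],
)

```text
clock: 17.2
tcp_pos: [0.6068, -0.126, 0.1838]
tool_rot: [-180.0, -0.0, 90.5]
ft_force: [0.1, -0.3, 0.1]
opening: 0.0851
```

>>> jog_arm(
  plan=[
    [[0, 0, 0, 0], [0, 0, 0, 0], [0, 0, 0, 0], [0, 0, 0, 0], [0, 0, 0, 0], [0, 0, 0, 0], [0, 0, 0, 0], [0, 0, 0, 0], [0, 0, 0, 0], [0, 0, 0, 0], [0, 0, 0, 0], [0, 0, 0, 0]],
  ],
  grip=15,
  squeeze=50,
)

```text
clock: 18.4
tcp_pos: [0.6069, -0.126, 0.1841]
tool_rot: [180.0, -0.0, 90.5]
ft_force: [-0.4, 0.4, 5.1]
opening: 0.0236
```

>>> jog_arm(
  plan=[
    [[0, 0, -10, 0], [0, 0, -40, 0], [0, 0, -80, 0], [0, 0, -80, 0], [0, 0, -80, 0], [0, 0, -80, 0]],
  ],
  grip=10,
  squeeze=70,
)

```text
clock: 19.0
tcp_pos: [0.6058, -0.1254, 0.262]
tool_rot: [-179.8, -0.0, 90.5]
ft_force: [-1.4, 0.3, -5.8]
opening: 0.0232
```

```bash
python3 rows.py '[[454,118,266,101.3],[454,118,210,101.3]]'
python3 - <<'E'
from look import *
b=crop("side","t6",(270,110,430,280),3.3); cv2.imwrite("pics/v8.png",b)
E
```

```text
t 19.0 tcp [ 605.8 -125.4  262. ] rot [-1.7979e+02 -5.0000e-02  9.0530e+01] open 23.2 F [-1.4  0.3 -5.8]
[454, 118, 266, 101.3] -> [244.8, -149.6, -3.2] -10.8 dist 287
[454, 118, 210, 101.3] -> [244.7, -149.3, 52.8] -10.8 dist 292
```

View pics/v8.png

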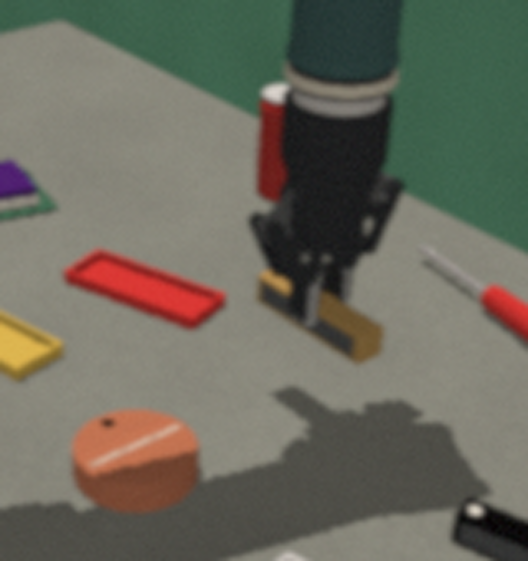

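The brass head is gripped level near its middle at crop (320,310), and the wrist reads 5.8 N of weight. Next is the yellow tray.

>>> jog_arm(
  plan=[
    [[245, -149, 0, -10.8], [245, -149, 0, -10.8], [245, -149, 0, -10.8], [245, -149, 0, -10.8], [245, -149, 0, -10.8], [245, -149, 0, -10.8], [245, -149, 20, -10.8], [245, -149, 45, -10.8], [245, -149, 53, -10.8], [245, -149, 53, -10.8], [245, -149, 53, -10.8], [245, -149, 53, -10.8]],
  ],
)

```text
clock: 20.25
tcp_pos: [0.4562, 0.1174, 0.2115]
tool_rot: [179.9, -0.0, 101.3]
ft_force: [-0.2, 0.7, -5.1]
opening: 0.0228
```

```bash
python3 rows.py '[[454,118,188,101.3]]'
python3 - <<'E'
from look import *
a=crop("side","t7",(210,110,350,260),3); b=crop("top","t7",(230,150,340,260),3.4)
h=max(a.shape[0],b.shape[0]); pad=lambda i:cv2.copyMakeBorder(i,0,h-i.shape[0],0,0,0)
cv2.imwrite("pics/v9.png",np.hstack([pad(a),pad(b)])[:,:800])
E
```

```text
t 20.25 tcp [456.2 117.4 211.5] rot [ 1.7992e+02 -1.0000e-02  1.0126e+02] open 22.8 F [-0.2  0.7 -5.1]
[454, 118, 188, 101.3] -> [1.0, -2.1, 23.5] -0.0 dist 24
```

View pics/v9.png

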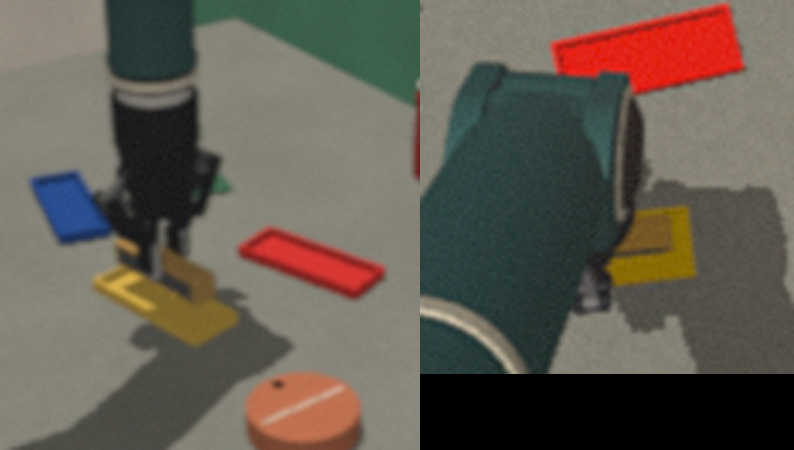

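The head hangs over the yellow tray, aligned with it. I'll lower it slowly.

>>> jog_arm(
  plan=[
    [[1, -2, 8, 0], [1, -2, 15, 0], [1, -2, 19, 0], [1, -2, 20, 0], [1, -2, 20, 0], [1, -2, 20, 0]],
  ],
)

```text
clock: 20.95
tcp_pos: [0.4536, 0.1183, 0.1909]
tool_rot: [180.0, 0.0, 101.3]
ft_force: [-0.5, -0.2, -4.6]
opening: 0.0234
```

>>> jog_arm(
  plan=[
    [[0, 0, 1, 0], [0, 0, 2, 0], [0, 0, 3, 0], [0, 0, 3.5, 0], [0, 0, 3.5, 0], [0, 0, 3.5, 0]],
  ],
)

```text
clock: 21.55
tcp_pos: [0.4536, 0.1182, 0.1881]
tool_rot: [180.0, -0.0, 101.3]
ft_force: [-3.2, -1.7, 6.2]
opening: 0.0231
```

The wrist force went from −5 N to +6 N, so the head is on the tray floor. I'll release it and go to the steel head.

>>> jog_arm(
  plan=[
    [[0, 0, 0, 0], [0, 0, 0, 0], [0, 0, 0, 0], [0, 0, 0, 0], [0, 0, 0, 0], [0, 0, -10, 0], [0, 0, -40, 0], [0, 0, -80, 0], [0, 0, -80, 0], [0, 0, -80, 0]],
  ],
  grip=85,
)

```text
clock: 22.55
tcp_pos: [0.4537, 0.1186, 0.2686]
tool_rot: [179.8, -0.1, 101.3]
ft_force: [0.5, 0.3, -0.0]
opening: 0.0725
```

```bash
python3 rows.py '[[466.5,-314,267,102.6],[466.5,-314,205,102.6]]'
```

```text
t 22.55 tcp [453.7 118.6 268.6] rot [ 1.7985e+02 -6.0000e-02  1.0133e+02] open 72.5 F [ 0.5  0.3 -0. ]
[466.5, -314, 267, 102.6] -> [-426.6, -72.4, 1.0] -1.3 dist 433
[466.5, -314, 205, 102.6] -> [-426.7, -72.6, 63.0] -1.3 dist 437
```

>>> jog_arm(
  plan=[
    [[-427, -72, 0, -1.3], [-427, -72, 0, -1.3], [-427, -72, 0, -1.3], [-427, -72, 0, -1.3], [-427, -72, 0, -1.3], [-427, -72, 0, -1.3], [-427, -72, 0, -1.3], [-427, -72, 0, -1.3], [-427, -72, 0, -1.3], [-427, -72, 30, -1.3], [-427, -72, 60, -1.3], [-427, -72, 60, -1.3]],
  ],
)

```text
clock: 23.75
tcp_pos: [0.4645, -0.3135, 0.2029]
tool_rot: [-179.6, -0.4, 102.6]
ft_force: [-0.2, -0.2, -0.7]
opening: 0.0724
```

>>> jog_arm(
  plan=[
    [[0, 0, 8, 0], [0, 0, 8, 0], [0, 0, 8, 0]],
  ],
)

```text
clock: 24.05
tcp_pos: [0.4671, -0.3145, 0.2002]
tool_rot: [179.9, 0.0, 102.6]
ft_force: [-0.1, -0.7, 0.4]
opening: 0.0727
```

```bash
python3 rows.py '[[466.5,-314,184,102.6]]'
```

```text
t 24.05 tcp [ 467.1 -314.5  200.2] rot [1.7994e+02 5.0000e-02 1.0264e+02] open 72.7 F [-0.1 -0.7  0.4]
[466.5, -314, 184, 102.6] -> [0.6, -0.5, 16.2] 0.0 dist 16
```

>>> jog_arm(
  plan=[
    [[0, 0, 8, 0], [0, 0, 16, 0], [0, 0, 16, 0], [0, 0, 16, 0]],
  ],
)

```text
clock: 24.45
tcp_pos: [0.4665, -0.3145, 0.183]
tool_rot: [-180.0, -0.0, 102.6]
ft_force: [-0.1, 0.4, 0.2]
opening: 0.0728
```

>>> jog_arm(
  plan=[
    [[0, 0, 0, 0], [0, 0, 0, 0], [0, 0, 0, 0], [0, 0, 0, 0], [0, 0, 0, 0], [0, 0, 0, 0], [0, 0, 0, 0], [0, 0, 0, 0], [0, 0, 0, 0], [0, 0, 0, 0]],
  ],
  grip=15,
  squeeze=50,
)

```text
clock: 25.45
tcp_pos: [0.4666, -0.3147, 0.1837]
tool_rot: [180.0, 0.0, 102.6]
ft_force: [-2.3, 0.2, 5.9]
opening: 0.0237
```

>>> jog_arm(
  plan=[
    [[0, 0, -10, 0], [0, 0, -40, 0], [0, 0, -80, 0], [0, 0, -80, 0], [0, 0, -80, 0], [0, 0, -80, 0]],
  ],
  grip=10,
  squeeze=70,
)

```text
clock: 26.05
tcp_pos: [0.4661, -0.3137, 0.262]
tool_rot: [-179.9, -0.1, 102.6]
ft_force: [-0.1, -0.5, -5.0]
opening: 0.0238
```

```bash
python3 rows.py '[[608,97.5,266,108.1],[608,97.5,210,108.1]]'
python3 - <<'E'
from look import *
b=crop("side","t8",(300,120,480,300),3); a=crop("top","t8",(240,130,400,260),1.6)
cv2.imwrite("pics/v10.png",np.hstack([b,cv2.copyMakeBorder(a,0,b.shape[0]-a.shape[0],0,0,0)]))
E
```

```text
t 26.05 tcp [ 466.1 -313.7  262. ] rot [-1.7989e+02 -1.2000e-01  1.0264e+02] open 23.8 F [-0.1 -0.5 -5. ]
[608, 97.5, 266, 108.1] -> [370.2, 228.4, -3.7] -5.5 dist 435
[608, 97.5, 210, 108.1] -> [370.1, 228.5, 52.3] -5.5 dist 438
```

View pics/v10.png

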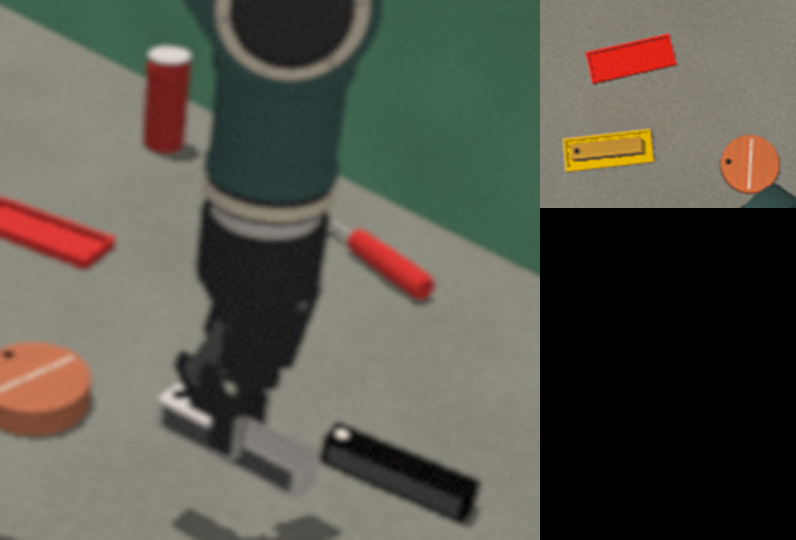

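The brass head lies flat and centred in the yellow tray. The steel head is held level at mid-length and goes to the red tray.

>>> jog_arm(
  plan=[
    [[370, 228, 0, -5.5], [370, 228, 0, -5.5], [370, 228, 0, -5.5], [370, 228, 0, -5.5], [370, 228, 0, -5.5], [370, 228, 0, -5.5], [370, 228, 0, -5.5], [370, 228, 0, -5.5], [370, 228, 0, -5.5], [370, 228, 30, -5.5], [370, 228, 52, -5.5], [370, 228, 52, -5.5]],
  ],
)

```text
clock: 27.35
tcp_pos: [0.6061, 0.0964, 0.2068]
tool_rot: [-179.5, -0.0, 108.1]
ft_force: [-0.9, -0.4, -4.3]
opening: 0.0232
```

>>> jog_arm(
  plan=[
    [[0, 0, 8, 0], [0, 0, 10, 0], [0, 0, 10, 0], [0, 0, 10, 0]],
  ],
)

```text
clock: 27.75
tcp_pos: [0.6087, 0.0961, 0.2022]
tool_rot: [179.9, 0.0, 108.1]
ft_force: [1.0, -0.4, -3.4]
opening: 0.0232
```

```bash
python3 rows.py '[[608,97.5,191,108.1]]'
```

```text
t 27.75 tcp [608.7  96.1 202.2] rot [179.92   0.   108.09] open 23.2 F [ 1.  -0.4 -3.4]
[608, 97.5, 191, 108.1] -> [1.5, -0.3, 11.2] -0.0 dist 11
```

>>> jog_arm(
  plan=[
    [[1.5, 0, 6, 0], [1.5, 0, 10, 0], [1.5, 0, 11, 0], [1.5, 0, 11, 0], [1.5, 0, 11, 0]],
  ],
)

```text
clock: 28.25
tcp_pos: [0.6079, 0.0977, 0.1903]
tool_rot: [180.0, 0.0, 108.1]
ft_force: [-0.4, 0.5, -4.4]
opening: 0.0232
```

>>> jog_arm(
  plan=[
    [[0, 0, 1, 0], [0, 0, 2, 0], [0, 0, 3, 0], [0, 0, 3.5, 0], [0, 0, 3.5, 0], [0, 0, 3.5, 0]],
  ],
)

```text
clock: 28.85
tcp_pos: [0.608, 0.0977, 0.1878]
tool_rot: [180.0, -0.0, 108.1]
ft_force: [-3.5, 0.1, 5.1]
opening: 0.0229
```

>>> jog_arm(
  plan=[
    [[0, 0, 0, 0], [0, 0, 0, 0], [0, 0, 0, 0], [0, 0, 0, 0], [0, 0, 0, 0], [0, 0, -10, 0], [0, 0, -40, 0], [0, 0, -80, 0], [0, 0, -80, 0], [0, 0, -80, 0]],
  ],
  grip=85,
)

```text
clock: 29.85
tcp_pos: [0.6082, 0.0978, 0.2685]
tool_rot: [179.8, -0.0, 108.1]
ft_force: [0.4, -0.1, -0.5]
opening: 0.0727
```

```bash
python3 rows.py '[[608.5,-344.5,267,107.9],[608.5,-344.5,205,107.9]]'
```

```text
t 29.85 tcp [608.2  97.8 268.5] rot [ 1.7983e+02 -1.0000e-02  1.0811e+02] open 72.7 F [ 0.4 -0.1 -0.5]
[608.5, -344.5, 267, 107.9] -> [-420.5, -137.3, 1.1] 0.2 dist 442
[608.5, -344.5, 205, 107.9] -> [-420.5, -137.5, 63.1] 0.2 dist 447
```

>>> jog_arm(
  plan=[
    [[-420, -137, 0, 0], [-420, -137, 0, 0], [-420, -137, 0, 0], [-420, -137, 0, 0], [-420, -137, 0, 0], [-420, -137, 0, 0], [-420, -137, 0, 0], [-420, -137, 0, 0], [-420, -137, 0, 0], [-420, -137, 30, 0], [-420, -137, 60, 0], [-420, -137, 60, 0]],
  ],
)

```text
clock: 31.05
tcp_pos: [0.6058, -0.3429, 0.201]
tool_rot: [-179.6, -0.5, 108.1]
ft_force: [-0.2, 0.1, -0.5]
opening: 0.0723
```

>>> jog_arm(
  plan=[
    [[0, 0, 8, 0], [0, 0, 8, 0], [0, 0, 8, 0]],
  ],
)

```text
clock: 31.35
tcp_pos: [0.6088, -0.3439, 0.2]
tool_rot: [179.9, 0.1, 108.1]
ft_force: [0.3, -0.2, 0.3]
opening: 0.0726
```

```bash
python3 rows.py '[[608.5,-344.5,184,107.9]]'
```

```text
t 31.35 tcp [ 608.8 -343.9  200. ] rot [1.7993e+02 7.0000e-02 1.0815e+02] open 72.6 F [ 0.3 -0.2  0.3]
[608.5, -344.5, 184, 107.9] -> [-0.4, -0.5, 16.0] 0.2 dist 16
```

>>> jog_arm(
  plan=[
    [[0, 0, 8, 0], [0, 0, 16, 0], [0, 0, 16, 0], [0, 0, 16, 0]],
  ],
)

```text
clock: 31.75
tcp_pos: [0.6081, -0.344, 0.1824]
tool_rot: [-180.0, -0.0, 108.1]
ft_force: [0.2, -0.3, -0.1]
opening: 0.073
```

>>> jog_arm(
  plan=[
    [[0, 0, 0, 0], [0, 0, 0, 0], [0, 0, 0, 0], [0, 0, 0, 0], [0, 0, 0, 0], [0, 0, 0, 0], [0, 0, 0, 0], [0, 0, 0, 0], [0, 0, 0, 0], [0, 0, 0, 0]],
  ],
  grip=15,
  squeeze=50,
)

```text
clock: 32.75
tcp_pos: [0.6085, -0.3441, 0.1832]
tool_rot: [180.0, 0.0, 108.1]
ft_force: [0.2, 1.4, 4.6]
opening: 0.024
```

>>> jog_arm(
  plan=[
    [[0, 0, -10, 0], [0, 0, -40, 0], [0, 0, -80, 0], [0, 0, -80, 0], [0, 0, -80, 0], [0, 0, -80, 0]],
  ],
  grip=10,
  squeeze=70,
)

```text
clock: 33.35
tcp_pos: [0.6072, -0.3432, 0.2603]
tool_rot: [-179.8, -0.2, 108.1]
ft_force: [-0.6, -0.3, -6.3]
opening: 0.0232
```

```bash
python3 rows.py '[[468,338.5,266,76],[468,338.5,210,76]]'
python3 - <<'E'
from look import *
b=crop("side","t9",(330,120,500,300),3); a=crop("top","t9",(240,130,400,260),1.7)
cv2.imwrite("pics/v11.png",np.hstack([b,cv2.copyMakeBorder(a,0,b.shape[0]-a.shape[0],0,0,0)]))
E
```

```text
t 33.35 tcp [ 607.2 -343.2  260.3] rot [-179.81   -0.21  108.12] open 23.2 F [-0.6 -0.3 -6.3]
[468, 338.5, 266, 76] -> [691.2, 79.6, -3.4] 32.1 dist 696
[468, 338.5, 210, 76] -> [691.0, 79.8, 52.6] 32.1 dist 698
```

View pics/v11.png

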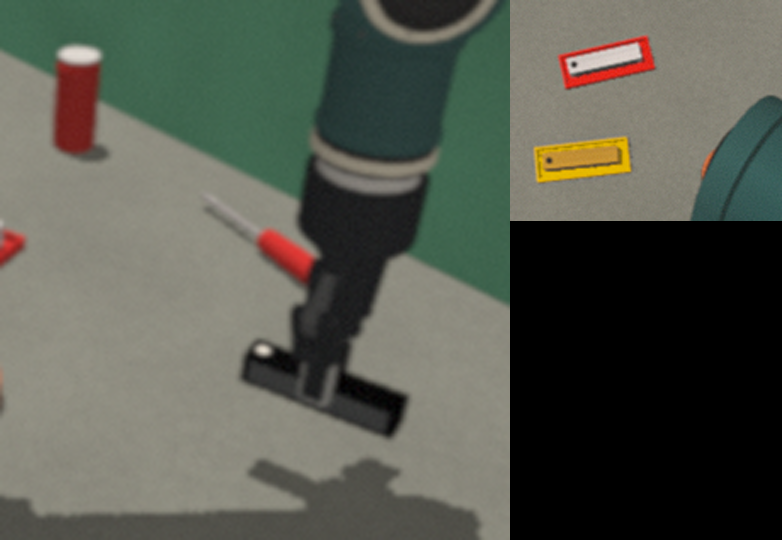

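The steel head lies in the red tray and the black head is held level at mid-length. I'll carry it to the blue tray.

>>> jog_arm(
  plan=[
    [[691, 79, 0, 32], [691, 79, 0, 32], [691, 79, 0, 32], [691, 79, 0, 32], [691, 79, 0, 32], [691, 79, 0, 32], [691, 79, 0, 32], [691, 79, 0, 32], [691, 79, 0, 32], [691, 79, 0, 32], [691, 79, 0, 32], [691, 79, 0, 32]],
  ],
)

```text
clock: 34.65
tcp_pos: [0.4867, 0.2456, 0.2622]
tool_rot: [-180.0, 0.1, 76.1]
ft_force: [1.1, 0.6, -5.5]
opening: 0.0229
```

```bash
python3 rows.py '[[468,338.5,205,76]]'
```

```text
t 34.65 tcp [486.7 245.6 262.2] rot [-1.7996e+02  6.0000e-02  7.6120e+01] open 22.9 F [ 1.1  0.6 -5.5]
[468, 338.5, 205, 76] -> [85.8, -40.4, 57.1] 0.1 dist 111
```

>>> jog_arm(
  plan=[
    [[86, -40, 0, 0], [86, -40, 0, 0], [86, -40, 0, 0], [86, -40, 30, 0], [86, -40, 54, 0], [86, -40, 54, 0], [86, -40, 54, 0], [86, -40, 54, 0]],
  ],
)

```text
clock: 35.45
tcp_pos: [0.4703, 0.3368, 0.2098]
tool_rot: [179.9, -0.1, 76.1]
ft_force: [0.1, -1.5, -5.3]
opening: 0.0233
```

```bash
python3 rows.py '[[468,338.5,190.5,76]]'
```

```text
t 35.45 tcp [470.3 336.8 209.8] rot [ 1.7993e+02 -7.0000e-02  7.6080e+01] open 23.3 F [ 0.1 -1.5 -5.3]
[468, 338.5, 190.5, 76] -> [1.1, -2.6, 19.3] 0.1 dist 20
```

>>> jog_arm(
  plan=[
    [[1, -2, 10, 0], [1, -2, 16, 0], [1, -2, 19, 0], [1, -2, 19, 0], [1, -2, 19, 0]],
  ],
)

```text
clock: 35.95
tcp_pos: [0.4679, 0.3382, 0.1898]
tool_rot: [180.0, 0.0, 76.1]
ft_force: [0.3, -0.4, -4.8]
opening: 0.0235
```

>>> jog_arm(
  plan=[
    [[0, 0, 1, 0], [0, 0, 2, 0], [0, 0, 3, 0], [0, 0, 3.5, 0], [0, 0, 3.5, 0], [0, 0, 3.5, 0]],
  ],
)

```text
clock: 36.55
tcp_pos: [0.4679, 0.3382, 0.1873]
tool_rot: [-180.0, -0.0, 76.1]
ft_force: [-3.2, -0.9, 6.0]
opening: 0.0234
```

Contact again shows as a change from −5 N to +6 N. I'll release, then retreat towards y = 0 to clear the top view.

>>> jog_arm(
  plan=[
    [[0, 0, 0, 0], [0, 0, 0, 0], [0, 0, 0, 0], [0, 0, 0, 0], [0, 0, 0, 0], [0, 0, -10, 0], [0, 0, -40, 0], [0, 0, -90, 0], [0, 0, -120, 0], [0, 0, -150, 0], [0, 0, -150, 0]],
  ],
  grip=85,
)

```text
clock: 37.65
tcp_pos: [0.4692, 0.3386, 0.3413]
tool_rot: [179.7, -0.4, 76.1]
ft_force: [1.0, -0.2, 0.7]
opening: 0.0727
```

>>> jog_arm(
  plan=[
    [[-500, -120, 0, 0], [-500, -120, 0, 0], [-500, -120, 0, 0], [-500, -120, 0, 0], [-500, -120, 0, 0], [-500, -120, 0, 0], [-500, -120, 0, 0], [-500, -120, 0, 0], [-500, -120, 0, 0], [-500, -120, 0, 0], [-500, -120, 0, 0], [-500, -120, 0, 0]],
  ],
)

```text
clock: 38.85
tcp_pos: [0.3019, 0.0016, 0.3373]
tool_rot: [180.0, -0.4, 76.1]
ft_force: [-0.6, 0.5, 0.7]
opening: 0.0724
```

```bash
python3 rows.py '[]'
cat > fin.py <<'E'
import fit as F; from look import *
m0=F.mask
def hm(im,n,p,k,z,R=32):
    m=m0(im,n,p,k,z,R); c=max(cv2.findContours(m,0,2)[0],key=cv2.contourArea); o=np.zeros_like(m); cv2.fillPoly(o,[cv2.convexHull(c)],255); return o
F.mask=hm
D["steel_head"]=(25,112,1,24,(0,0,120),(179,90,255)); D["brass_head"]=(25,112,1,24,(10,100,50),(20,255,255)); D["black_head"]=(25,112,1,24,(0,0,0),(179,110,60))
a=crop("top","t10",(150,120,420,270),2.9); b=crop("side","t10",(200,130,350,280),2)
k=imaging.get_calibration("top"); im=cv2.imread("pics/t10_top.png")[:,:,::-1].copy()
T=dict(brass_head=(453.8,115.9),steel_head=(607.9,95.4),black_head=(468.2,336.8),violet_plate=(603.2,332.8))
for n,t in T.items():
    r=fit(im,k,n,np.array(t)/1e3,.014 if 'plate' in n else .028)
    print(n,np.round([r[0]*1e3-t[0],r[1]*1e3-t[1]],1).tolist(),np.round(r[2:],1).tolist())
for n in list(T)+["mallet_head"]: print(n,[(np.round(d["position"],3).tolist(),round(d["p"],2)) for d in finder.mark_of("top",n)][:1])
print("open",a.shape); cv2.imwrite("pics/v12.png",a);
E
python3 fin.py
```

```text
t 38.85 tcp [301.9   1.6 337.3] rot [179.99  -0.39  76.11] open 72.4 F [-0.6  0.5  0.7]
brass_head [-1.9, 0.1] [11.4, 13.3, 499.0, 453.1]
steel_head [-33.5, 9.3] [5.1, 2696.0, 3268.0, 429.7]
black_head [-1.4, -2.6] [-14.5, 6.4, 450.0, 444.4]
violet_plate [-1.2, 0.1] [-12.0, 3.1, 592.0, 612.8]
brass_head [([0.455, 0.119, 0.006], 0.59)]
steel_head [([0.608, 0.098, 0.003], 0.76)]
black_head [([0.464, 0.338, 0.006], 0.88)]
violet_plate [([0.604, 0.334, 0.017], 0.92)]
mallet_head [([0.451, -0.106, 0.007], 0.65)]
open (435, 783, 3)
```

View pics/v12.png

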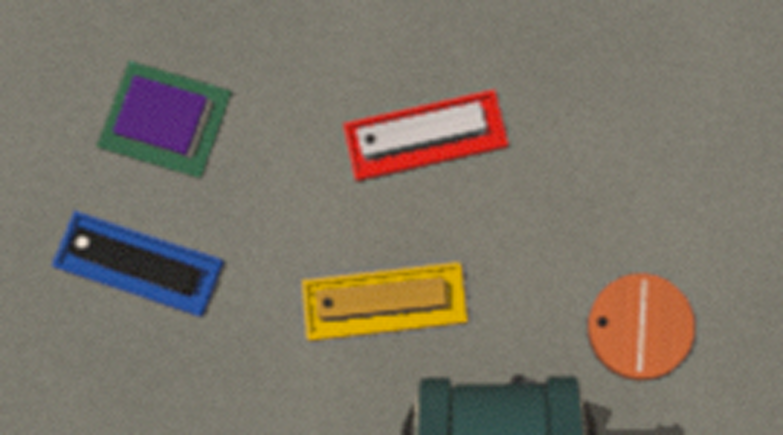

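Everything is in place: the pile is square on the board, each head is inside its tray, and the mallet hasn't moved. I'm handing in.

```bash
python3 -c "
from rig import ticket,bot
print(ticket.close_job()); print(bot.get_obs()['clock'])"
```

```text
the job is handed in; nothing more can be done
None
the job is handed in; nothing more can be done
```

I cleared the white plate, then the violet plate, and stacked them on the green board. I then set the brass, steel and black heads in the yellow, red and blue trays, and handed in at about 39 s.

**Last checks, from the top camera:**
- **Pile:** the violet plate is about 1 mm and under 1° from the board, and the white plate, measured before it was covered, is about 1.5 mm off.
- **Brass and black heads:** both are within about 3 mm of their tray centres. All three heads went down with only about 11 N of change at the wrist, and the release heights match them lying flat on the tray floors.
- **Mallet:** the finder's position differs by about 4 mm from the start, which is within its error.

**Checks that failed or disagreed:**
- **Steel head fit:** the final silhouette fit failed because its mask took in the bench. The finder (0.608, 0.098) and the picture both show the head centred in the red tray.
- **Camera agreement:** the side camera's fits of trays and board lay 4–5 mm farther in y than the top camera's, so I averaged them. Its fits of the placed plates were off too: the white by about 12 mm from the top view, the violet by 6 mm and 7°. I relied on the top view for those.

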